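# Count four short-stem door rollers into the parts tray

### The job

Make up the parts tray for the garage-door repair: it must hold exactly four short-stem rollers and no long-stem one, counting those already in it. Take what is missing from the carton of spares and put any long-stem roller from the tray back in the carton, so that in the end every roller stands on its wheel, stem up, in the tray or in the carton. Leave the hinge, the spray can and the wrench where they are.

Things in the scene. Friction and masses are not known exactly. Their poses are not given: they have to be found in the camera images.
- tray: shallow rectangular stamped-steel parts tray, 170 mm (its x) by 220 mm (its y) outside, walls 4 mm thick and 26 mm high, floor 4 mm thick (floor surface at z = 4 mm). Origin: centre of its underside; z up. It does not move, but its place on the bench varies: it may be left or right of the carton. It starts with two rollers standing in it, at about (-42, -56) mm and (42, 56) mm from its origin along its x and y.
- carton: low open cardboard carton of spare rollers, 175 mm (its x) by 265 mm (its y) outside, walls 4 mm thick and 40 mm high, floor 4 mm thick (floor surface at z = 4 mm). Origin: centre of its underside; z up. Heavy: it does not move, but its place on the bench varies. It starts with six rollers standing in it, in two rows of three about 86 mm apart.
- short1: overhead-door roller: white nylon wheel 46 mm in diameter and 15 mm thick, with a plain round steel stem 11 mm in diameter along its axis; short-stem kind, 108 mm high overall, about 135 g. It starts standing on the wheel's flat face, stem pointing straight up. Origin: centre of the wheel's flat underside; z runs up along the stem, whose free end is at z = 108 mm. Loose. All rollers of this length are alike. It may start in the carton or in the tray.
- short2: overhead-door roller: white nylon wheel 46 mm in diameter and 15 mm thick, with a plain round steel stem 11 mm in diameter along its axis; short-stem kind, 108 mm high overall, about 135 g. It starts standing on the wheel's flat face, stem pointing straight up. Origin: centre of the wheel's flat underside; z runs up along the stem, whose free end is at z = 108 mm. Loose. All rollers of this length are alike. It starts in the tray.
- short3: overhead-door roller: white nylon wheel 46 mm in diameter and 15 mm thick, with a plain round steel stem 11 mm in diameter along its axis; short-stem kind, 108 mm high overall, about 135 g. It starts standing on the wheel's flat face, stem pointing straight up. Origin: centre of the wheel's flat underside; z runs up along the stem, whose free end is at z = 108 mm. Loose. All rollers of this length are alike. It starts in the carton.
- short4: overhead-door roller: white nylon wheel 46 mm in diameter and 15 mm thick, with a plain round steel stem 11 mm in diameter along its axis; short-stem kind, 108 mm high overall, about 135 g. It starts standing on the wheel's flat face, stem pointing straight up. Origin: centre of the wheel's flat underside; z runs up along the stem, whose free end is at z = 108 mm. Loose. All rollers of this length are alike. It starts in the carton.
- short5: overhead-door roller: white nylon wheel 46 mm in diameter and 15 mm thick, with a plain round steel stem 11 mm in diameter along its axis; short-stem kind, 108 mm high overall, about 135 g. It starts standing on the wheel's flat face, stem pointing straight up. Origin: centre of the wheel's flat underside; z runs up along the stem, whose free end is at z = 108 mm. Loose. All rollers of this length are alike. It starts in the carton.
- short6: overhead-door roller: white nylon wheel 46 mm in diameter and 15 mm thick, with a plain round steel stem 11 mm in diameter along its axis; short-stem kind, 108 mm high overall, about 135 g. It starts standing on the wheel's flat face, stem pointing straight up. Origin: centre of the wheel's flat underside; z runs up along the stem, whose free end is at z = 108 mm. Loose. All rollers of this length are alike. It starts in the carton.
- long1: overhead-door roller: white nylon wheel 46 mm in diameter and 15 mm thick, with a plain round steel stem 11 mm in diameter along its axis; long-stem kind, 168 mm high overall, about 180 g. It starts standing on the wheel's flat face, stem pointing straight up. Origin: centre of the wheel's flat underside; z runs up along the stem, whose free end is at z = 168 mm. Loose. All rollers of this length are alike. It may start in the carton or in the tray.
- long2: overhead-door roller: white nylon wheel 46 mm in diameter and 15 mm thick, with a plain round steel stem 11 mm in diameter along its axis; long-stem kind, 168 mm high overall, about 180 g. It starts standing on the wheel's flat face, stem pointing straight up. Origin: centre of the wheel's flat underside; z runs up along the stem, whose free end is at z = 168 mm. Loose. All rollers of this length are alike. It starts in the carton.
- hinge: loose galvanised door hinge lying at the far side of the bench, 150 x 75 x 40 mm; bystander. Origin: centre of its underside.
- can: grey spray can standing at the left of the bench, 57 mm in diameter, 182 mm high; bystander. Origin: centre of its underside.
- wrench: open-ended wrench lying at the right of the bench, 200 mm long; bystander. Origin: on its underside, near mid-length; x along the wrench.
Not all that is in view belongs to the job. Leave any purple look-alike of the short3 alone. What is shaped like the short5 but turquoise is not meant.

How it is judged:
By the outcome, as a careful person would: the job done as asked, in the order asked, and still so for the second after the job is handed in, with the robot touching nothing.
It also fails if it takes over 72 s, if anything falls off the work surface, if the arm or the gripper's body presses on something with over 40 N, if the wrist force passes 120 N, or if a joint passes its speed limit or range.

### The arm

A 6-joint arm with a two-finger parallel gripper is mounted at the origin on the work surface. World frame = base frame: x ahead of the robot, y to its left, z up, the work surface at z = 0. Lengths are in m, angles in rad, forces in N, time in s.
With the tool pointing down it reaches from about 0.375 to 0.9 m from the base axis. Payload 3.1 kg.
Tool frame: the origin (TCP) lies on the centre line of the jaws, within the pads' length; the fingertips stand manip.finger_overhang ahead of it and the grasp point (between the pads) lies 11 mm behind it (manip.finger_overhang is the distance from the TCP to the fingertips, in m); y points along the fingers, z is the direction in which the jaws open and shut, and the axes are right-handed (so a half turn about y gives the same grasp; the last joint's range is limited). The gripper opens to 85 mm and grips with 20 to 120 N. Pads are 22 mm wide; open, the fingers measure 114 mm over their backs; the gripper's body (76 mm by 85 mm) begins 54 mm behind the grasp point. The pads swing forward as they close: fully open they stand 13 mm farther back than shut.
Start: joints at [1.119, 0.527, 1.433, -0, 1.181, -0.178], TCP at [0.169, 0.602, 0.239] pointing down, gripper open.
Joint ranges: [-3.08, 3.08], [-0.75, 2.2], [0.22, 2.44], [-1.43, 4.57], [0, 2.65], [-2.85, 2.85]. Speed limits (rad/s): [2.79, 2.79, 3.14, 3.14, 3.14, 3.14].

### API

Orientations are given as a unit quaternion [x, y, z, w].
In Python, from station import manip gives the robot as it stands.
- The arm moves only by the tool send_rows, never from a script. Its argument "plan" is a list of rows, each an object with "linear": the shift along the tool's x, y, z in units of 30 mm (1.0 is 30 mm), a list of three; "roll": the turn about the tool's y in units of 6 degrees (1.0 is 6 degrees). In form: [{"linear": [tx, ty, tz], "roll": roll}, ...]. A call has exactly 5 rows; each row shifts and turns the commanded pose from where the row before left it, along the tool's axes as they then stand; what a row does not reach is not made up. A row lasts 1/8 s, in which the tool goes at most 62.5 mm and 10.7 degrees, less where a joint would pass 70% of its speed; a pose out of reach is approached as far as the arm can. A call is refused whole if a number of a shift passes 1 or a number of a turn 1, either way. A call with a gripper value outside its range is refused whole. "claw" is the finger opening in mm, from 0 to 85.4, set as the call begins (left out, the last holds). The fingers move at their own pace and stop on an object; "force" is the grip in N (left out, the last holds). Time passes only in rows, so rows that do not move let the fingers close, or fill a call up. It gives the time, the measured TCP pose, the force and the opening at its end, in the units of the state.
- manip.sense(): the state, without advancing time (a new reading comes with each control period).
- manip.snapshot(name): name is "side" or "top"; returns the picture (480x640x3 uint8, blue, green, red); there is no depth.
- manip.get_calibration(name): a dict with "fovy" (degrees; the focal length in pixels is half the picture's height over the tangent of half this angle, whatever the lens; pixels are square), "cx", "cy" (the principal point, pixels), "cam_to_world" (4x4, takes a point from camera to world coordinates). Camera axes: x right, y down, z forward; pixel columns grow to the right and rows downward; lengths in m; the calibration is good to about 2 mm. A picture is of the moment at which its call begins. get_calibration takes no time and is no camera call.
- manip.sign_off(): hands the job in, once; it reports no verdict.
Trained networks look in the newest picture that a camera, given by its name, has taken for a name from the list of things; names that differ only in an ending like _2 or _b are one class to them, and where a whole thing is asked for, a point or a joint stands for the part that bears it (a point fixed in the world has none). Each returns a list of dicts, best first, with "p" (0 to 1); they miss things now and then, are a little off and sometimes report something else, mostly with a low value. They report only what shows in the picture. A call takes as long as a camera call. They do not tell look-alikes from the thing itself.
- manip.look_for(camera, query): "extent" ([left, top, right, bottom] in pixels, round what is visible of it).
The state is a dict: "t": time; "q": joint angles; "qd": joint speeds; "tau": joint torques, N m; "tcp_pos": TCP position; "tool_rot": TCP orientation; "force": force on the tool from outside, world axes, zero at the start; "ft_torque": the same for the moment, N m; "finger_gap": opening from 0.0 (shut) to 1.0 (fully open).
Only numpy, scipy, OpenCV 4.12 (cv2) and the standard library are available. Lean on these libraries where they do the work, as an engineer would, in place of code of your own. Each camera call takes 0.05 s, during which the arm holds its last target.

## Working session

There is one attempt and no reset: what is moved stays moved. The work goes in short steps, Python scripts to look and compute and a tool call to move; the robot and the scene stay as the last step left them, time stands still between calls to the robot, and variables do not carry over. Pictures are saved under pics/ and viewed, and the job is handed in when it is done.

Besides the shell and the picture viewer there is one more tool, called after "Call:" by a JSON object that holds its "fn" and its "kwargs", one argument or row to a line. send_rows: Moves the arm, as the interface text tells. Its arguments: {"type":"object","properties":{"plan":{"type":"array"},"claw":{"type":"number"},"force":{"type":"number"}},"required":["plan"]}

```bash
ls; mkdir -p pics
python3 - <<'E'
from station import manip
import cv2,numpy as np
print(manip.sense()); print(manip.finger_overhang)
for n in("side","top"):
    im=manip.snapshot(n); cv2.imwrite(f"pics/{n}0.png",im); print(n,manip.get_calibration(n))
print([a for a in dir(manip) if a[0]!='_'])
E
```

```text
pics
{'t': 0.0, 'q': array([ 1.11852800e+00,  5.28472123e-01,  1.43389996e+00,  4.18044883e-06,
        1.18135684e+00, -1.78490493e-01]), 'qd': array([ 0.00173261,  0.00056926, -0.00121392, -0.00030785,  0.00129073,
       -0.0001877 ]), 'tau': array([-9.39724632e-04, -4.42345047e+01, -1.78025919e+01, -3.27498692e-04,
        8.39429442e-03,  3.02074632e-06]), 'tcp_pos': array([0.16864195, 0.60110602, 0.23833066]), 'tool_rot': array([ 0.70120917, -0.09672914,  0.09625799, -0.69977395]), 'force': array([-0.26734017, -0.13234935,  0.28825889]), 'ft_torque': array([-0.01036346,  0.02470188, -0.02237352]), 'finger_gap': 1.0024250609620688}
0.008
side {'fovy': 54.893880945608394, 'cx': 328.7443650464713, 'cy': 246.07579601971864, 'cam_to_world': array([[ 0.99749275, -0.06267002,  0.03287387,  0.59509528],
       [-0.06828883, -0.73048909,  0.67950153, -0.86328586],
       [-0.01857037, -0.68004276, -0.73293723,  0.95406418],
       [ 0.        ,  0.        ,  0.        ,  1.        ]])}
top {'fovy': 49.81216633638385, 'cx': 318.9595263968488, 'cy': 240.65323590913698, 'cam_to_world': array([[ 8.28873534e-03, -9.88006768e-01,  1.54187949e-01,
         4.37674097e-01],
       [-9.99965390e-01, -8.07885000e-03,  1.98776880e-03,
        -1.24056722e-02],
       [-7.18267712e-04, -1.54199089e-01, -9.88039536e-01,
         1.19908375e+00],
       [ 0.00000000e+00,  0.00000000e+00,  0.00000000e+00,
         1.00000000e+00]])}
['PlanningError', 'finger_overhang', 'get_calibration', 'look_for', 'sense', 'sign_off', 'snapshot']
```

View pics/top0.png

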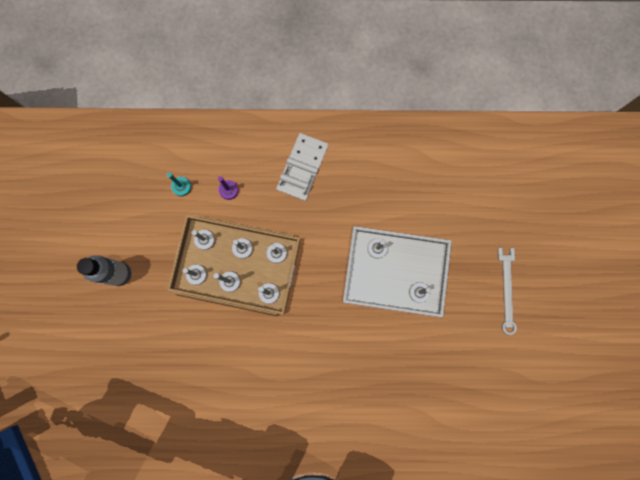

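View pics/side0.png

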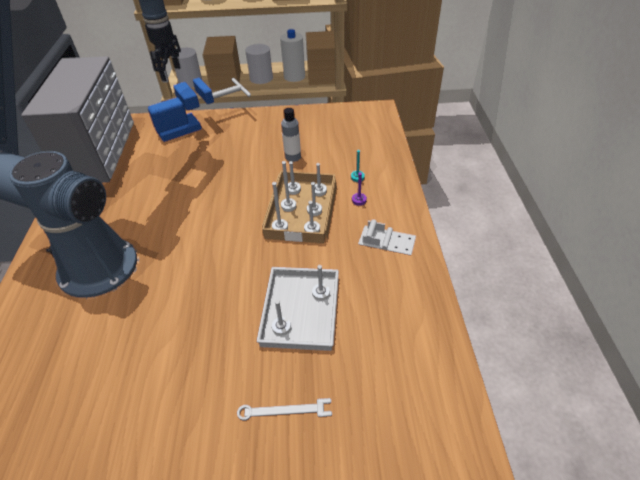

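The top view shows the carton, with six white rollers, centred near (235,265). The tray is near (398,271) with two rollers at (378,248) and (420,292). A turquoise look-alike is at (180,185) and a purple one at (228,188), both outside the carton. I'll check close crops next.

Run:
```python
import cv2,numpy as np
t=cv2.imread("pics/top0.png"); s=cv2.imread("pics/side0.png")
cv2.imwrite("pics/c_top.png",cv2.resize(t[205:325,165:325],None,fx=5,fy=5,interpolation=cv2.INTER_CUBIC)[:600])
cv2.imwrite("pics/c_top2.png",cv2.resize(t[215:325,335:465],None,fx=5,fy=5,interpolation=cv2.INTER_CUBIC))
cv2.imwrite("pics/c_side.png",cv2.resize(s[140:360,240:400],None,fx=2.7,fy=2.7,interpolation=cv2.INTER_CUBIC))
```

```text
(no output)
```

View pics/c_top.png

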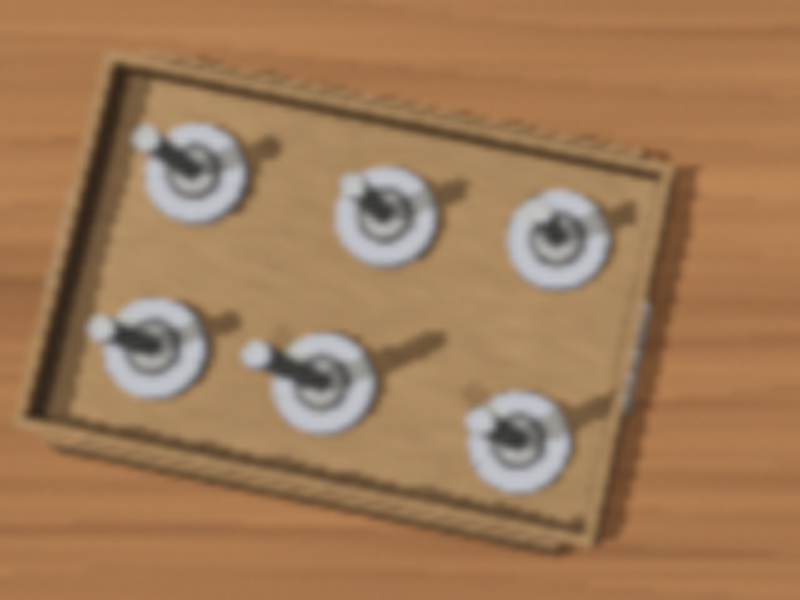

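View pics/c_top2.png

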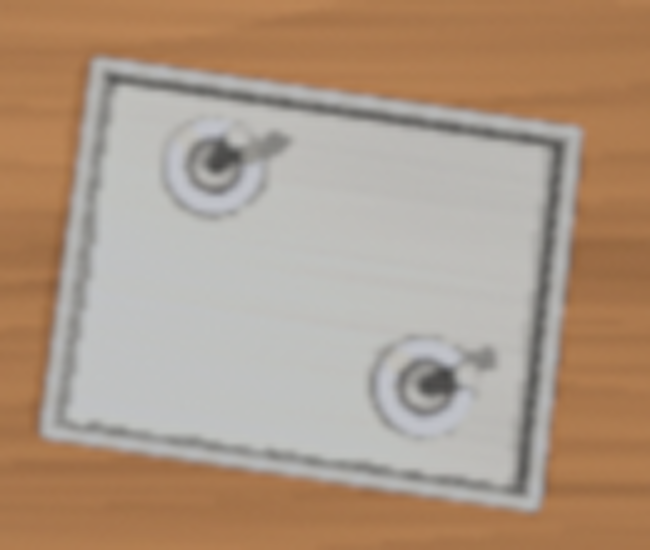

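View pics/c_side.png

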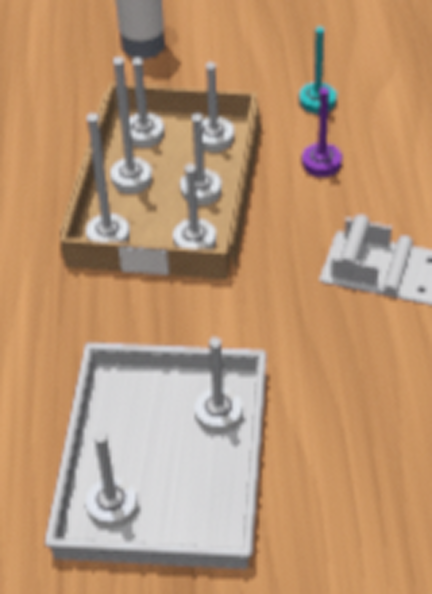

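Both tray rollers are short. The side view shows the two long ones in the carton's near row, at the middle (229,282) and the right (269,293). So nothing has to come back from the tray, and it needs two more shorts. 

The candidates are the white shorts at (204,239), (242,248), (276,252) and (195,274), excluding the purple (228,188) and turquoise (180,185) ones. I choose (276,252) and (242,248) from the far row; the crop confirms both are white with short stems. Now I'll measure.

```bash
cat > h.py <<'E'
from station import manip
import numpy as np, cv2
from scipy.spatial.transform import Rotation as R
def cal(n):
    c=manip.get_calibration(n); f=240/np.tan(np.radians(c['fovy']/2)); K=np.array([[f,0,c['cx']],[0,f,c['cy']],[0,0,1]]); return K,c['cam_to_world']
def ray(n,uv,z):
    K,T=cal(n); d=T[:3,:3]@np.linalg.inv(K)@np.array([*uv,1]); o=T[:3,3]; return o+d*(z-o[2])/d[2]
def proj(n,p):
    K,T=cal(n); q=T[:3,:3].T@(np.array(p)-T[:3,3]); q=K@q; return q[:2]/q[2]
def state():
    s=manip.sense(); M=R.from_quat(s['tool_rot']).as_matrix(); return s,M
def delta(target):
    s,M=state(); return M.T@(np.array(target)-s['tcp_pos'])/0.03
E
python3 - <<'E'
from h import *
s,M=state(); print(M.round(3)); 
pts=dict(A=(197,172),B=(387,215),C=(558,238),D=(155,347),E=(323,382),F=(518,441))
P={k:np.array([165+x/5,205+y/5]) for k,(x,y) in pts.items()}
P['T1']=np.array([335+215/5,215+167/5]);P['T2']=np.array([335+424/5,215+387/5])
im=cv2.imread('pics/side0.png'); tp=cv2.imread('pics/top0.png')
for k,p in P.items():
    w=ray('top',p,.016); print(k,w.round(4))
    h=.172 if k in'EF' else .112
    for z,c in((.019,(0,0,255)),(h,(0,255,0))):
        q=proj('side',[w[0],w[1],z]); cv2.circle(im,tuple(int(round(v)) for v in q),1,c,-1)
        q=proj('top',[w[0],w[1],z]); cv2.circle(tp,tuple(int(round(v)) for v in q),1,c,-1)
# tray corners (top rim outer) crop
for n,(x,y),o,z in [('tl',(95,58),(335,215),.026),('tr',(582,128),(335,215),.026),('br',(540,512),(335,215),.026),('bl',(40,437),(335,215),.026),
  ('ctl',(112,58),(165,205),.04),('ctr',(675,170),(165,205),.04),('cbr',(590,545),(165,205),.04),('cbl',(22,420),(165,205),.04)]:
    print(n,ray('top',(o[0]+x/5,o[1]+y/5),z).round(4))
cv2.imwrite('pics/a.png',cv2.resize(im[140:360,240:400],None,fx=2.7,fy=2.7)); cv2.imwrite('pics/b.png',cv2.resize(tp[205:325,165:465],None,fx=2.6,fy=2.6))
E
```

```text
[[ 0.963 -0.001  0.27 ]
 [-0.27  -0.002  0.963]
 [-0.    -1.    -0.002]]
A [0.6231 0.2555 0.016 ]
B [0.6037 0.1668 0.016 ]
C [0.5936 0.0875 0.016 ]
D [0.5417 0.2713 0.016 ]
E [0.5262 0.1937 0.016 ]
F [0.5001 0.1038 0.016 ]
T1 [ 0.6053 -0.1466  0.016 ]
T2 [ 0.5047 -0.241   0.016 ]
tl [ 0.6542 -0.0906  0.026 ]
tr [ 0.6233 -0.3142  0.026 ]
br [ 0.4487 -0.2899  0.026 ]
bl [ 0.4803 -0.0654  0.026 ]
ctl [0.6718 0.2912 0.04  ]
ctr [0.622 0.033 0.04 ]
cbr [0.4531 0.0684 0.04  ]
cbl [0.5063 0.3236 0.04  ]
```

View pics/a.png

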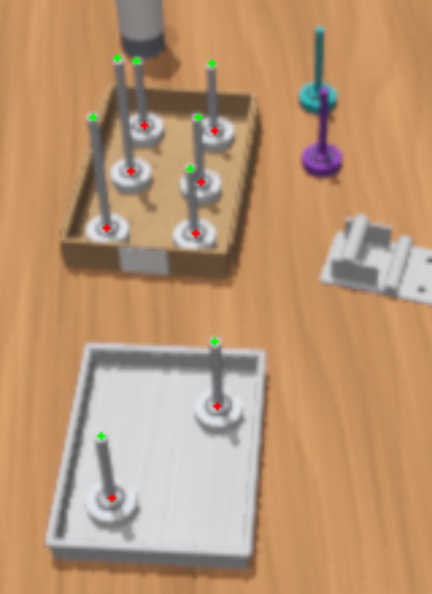

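View pics/b.png

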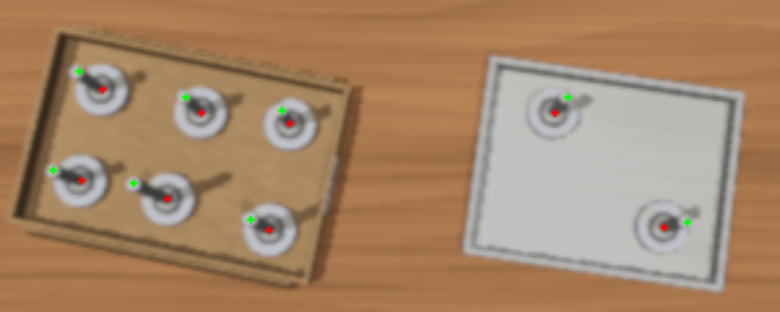

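Run:
```python
from h import *
print(delta([.5936,.0875,.15]).round(2)); s,M=state(); print(M[:,1],s['t'])
```

```text
[ 18.27   2.97 -12.65]
[-8.77749884e-04 -1.85804863e-03 -9.99997889e-01] 0.1
```

Call:
{"fn": "send_rows", "kwargs": {
  "plan": [
    {"linear":[1,0,-0.7],"roll":0},
    {"linear":[1,0,-0.7],"roll":0},
    {"linear":[1,0,-0.7],"roll":0},
    {"linear":[1,0,-0.7],"roll":0},
    {"linear":[1,0,-0.7],"roll":0}
  ],
  "claw": 50,
  "force": 40
}}

```text
t: 0.72
tcp_pos: [0.2854, 0.4589, 0.2389]
tool_rot: [0.701, -0.097, 0.096, -0.7]
force: [0.5, 0.1, 0.6]
finger_gap: 0.586
```

Call:
{"fn": "send_rows", "kwargs": {
  "plan": [
    {"linear":[1,0,-0.7],"roll":0},
    {"linear":[1,0,-0.7],"roll":0},
    {"linear":[1,0,-0.7],"roll":0},
    {"linear":[1,0,-0.7],"roll":0},
    {"linear":[1,0,-0.7],"roll":0}
  ]
}}

```text
t: 1.35
tcp_pos: [0.4014, 0.3173, 0.239]
tool_rot: [0.701, -0.097, 0.096, -0.7]
force: [-0.6, -0.0, -0.1]
finger_gap: 0.59
```

Call:
{"fn": "send_rows", "kwargs": {
  "plan": [
    {"linear":[1,0,-0.7],"roll":0},
    {"linear":[1,0,-0.7],"roll":0},
    {"linear":[1,0,-0.7],"roll":0},
    {"linear":[1,0,-0.7],"roll":0},
    {"linear":[1,0,-0.7],"roll":0}
  ]
}}

```text
t: 1.98
tcp_pos: [0.5174, 0.1757, 0.2389]
tool_rot: [0.701, -0.097, 0.096, -0.7]
force: [0.2, 0.7, 0.3]
finger_gap: 0.584
```

Run:
```python
from h import *
print(delta([.5936,.0875,.15]).round(2)); s,M=state(); print(s['tcp_pos'],M.round(3),s['t'],s['finger_gap'],s['q'])
```

```text
[ 3.24  2.96 -2.14]
[0.51737014 0.17572342 0.2389237 ] [[ 0.963 -0.001  0.271]
 [-0.271 -0.     0.963]
 [-0.001 -1.    -0.   ]] 1.975 0.5844973874097215 [ 1.22798500e-01  4.22723088e-01  1.63056246e+00  1.07300986e-04
  1.08924063e+00 -1.17413154e+00]
```

Call:
{"fn": "send_rows", "kwargs": {
  "plan": [
    {"linear":[0.81,0,-0.54],"roll":0},
    {"linear":[0.81,0,-0.54],"roll":0},
    {"linear":[0.81,0,-0.53],"roll":0},
    {"linear":[0.81,0,-0.53],"roll":0},
    {"linear":[0,0.5,0],"roll":0}
  ]
}}

```text
t: 2.6
tcp_pos: [0.5953, 0.0871, 0.2245]
tool_rot: [-0.7, 0.096, -0.099, 0.7]
force: [0.3, 0.2, 0.0]
finger_gap: 0.583
```

Run:
```python
from h import *
print(delta([.5936,.0875,.075]).round(2)); s,M=state(); print(s['tcp_pos'],s['t'],s['finger_gap'])
im=manip.snapshot('side'); cv2.imwrite('pics/s1.png',cv2.resize(im[60:300,180:420],None,fx=2.5,fy=2.5))
```

```text
[-0.07  4.98 -0.01]
[0.59529205 0.08714353 0.22453498] 2.6 0.582849292131007
```

View pics/s1.png

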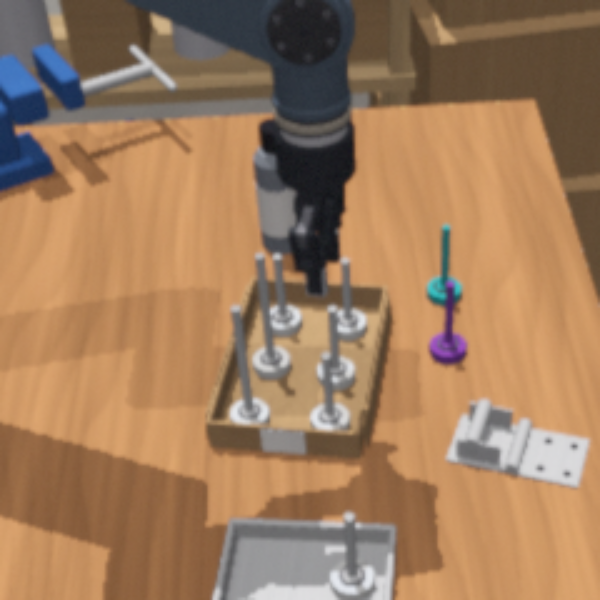

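The gripper sits above C, with its fingers at about (318,290) in the crop. Next I descend and close.

Call:
{"fn": "send_rows", "kwargs": {
  "plan": [
    {"linear":[-0.05,1,0],"roll":0},
    {"linear":[0,1,0],"roll":0},
    {"linear":[0,1,0],"roll":0},
    {"linear":[0,1,0],"roll":0},
    {"linear":[0,0.9,0],"roll":0}
  ]
}}

```text
t: 3.28
tcp_pos: [0.5895, 0.0904, 0.0755]
tool_rot: [-0.701, 0.097, -0.095, 0.701]
force: [0.7, -0.4, 0.4]
finger_gap: 0.582
```

Run:
```python
from h import *
print(delta([.5936,.0875,.075]).round(2)); s,M=state(); print(s['tcp_pos'],s['t'],s['force'])
im=manip.snapshot('side'); cv2.imwrite('pics/s2.png',cv2.resize(im[100:300,220:420],None,fx=3,fy=3))
im=manip.snapshot('top'); cv2.imwrite('pics/t2.png',cv2.resize(im[180:340,160:360],None,fx=3,fy=3))
```

```text
[ 0.16  0.02 -0.06]
[0.58954105 0.09044738 0.07553053] 3.275 [ 0.69420954 -0.35632361  0.44378822]
```

View pics/s2.png

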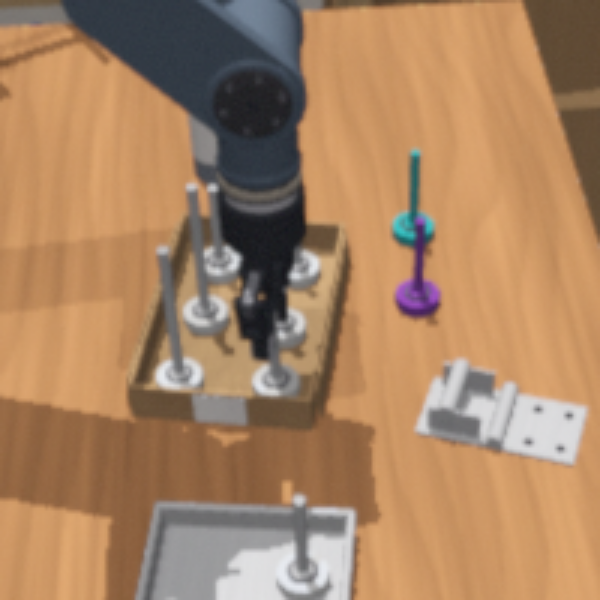

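The fingers surround C's stem, about 5 mm short in x. I'll correct that and close.

Call:
{"fn": "send_rows", "kwargs": {
  "plan": [
    {"linear":[0.12,0,-0.05],"roll":0},
    {"linear":[0,0,0],"roll":0},
    {"linear":[0,0,0],"roll":0},
    {"linear":[0,0,0],"roll":0},
    {"linear":[0,0,0],"roll":0}
  ]
}}

```text
t: 4.0
tcp_pos: [0.595, 0.0866, 0.0777]
tool_rot: [-0.7, 0.096, -0.097, 0.701]
force: [1.3, 0.1, -0.1]
finger_gap: 0.585
```

Call:
{"fn": "send_rows", "kwargs": {
  "plan": [
    {"linear":[0,0,0],"roll":0},
    {"linear":[0,0,0],"roll":0},
    {"linear":[0,0,0],"roll":0},
    {"linear":[0,0,0],"roll":0},
    {"linear":[0,0,0],"roll":0}
  ],
  "claw": 5,
  "force": 50
}}

```text
t: 4.62
tcp_pos: [0.5947, 0.0866, 0.0771]
tool_rot: [0.701, -0.097, 0.096, -0.7]
force: [1.3, 0.8, -2.0]
finger_gap: 0.111
```

Call:
{"fn": "send_rows", "kwargs": {
  "plan": [
    {"linear":[0,-0.1,0],"roll":0},
    {"linear":[0,-0.2,0],"roll":0},
    {"linear":[0,-0.4,0],"roll":0},
    {"linear":[0,-0.4,0],"roll":0},
    {"linear":[0,-0.4,0],"roll":0}
  ]
}}

```text
t: 5.25
tcp_pos: [0.5951, 0.0867, 0.1236]
tool_rot: [-0.7, 0.096, -0.097, 0.701]
force: [0.2, 0.2, -1.8]
finger_gap: 0.111
```

Run:
```python
from h import *
s,M=state(); print(s['tcp_pos'],s['t'],s['force'],s['finger_gap'])
im=manip.snapshot('side'); cv2.imwrite('pics/s3.png',cv2.resize(im[100:300,220:420],None,fx=3,fy=3))
```

```text
[0.59508058 0.08668127 0.12358919] 5.25 [ 0.15495308  0.21521813 -1.78603032] 0.1110798307415821
```

View pics/s3.png

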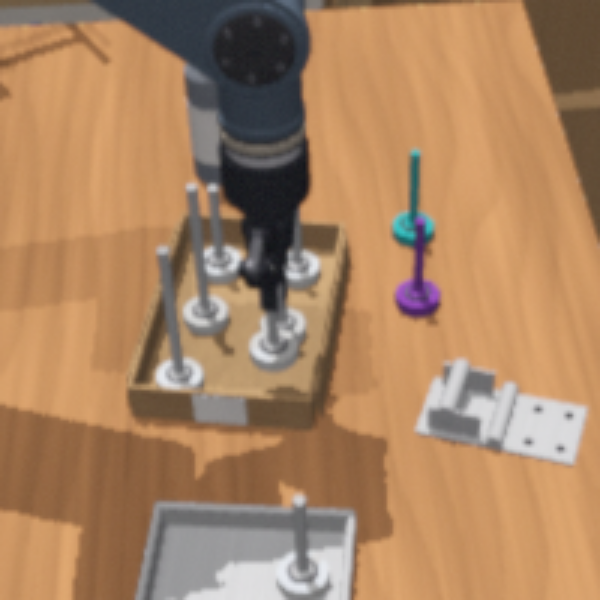

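Roller C is held and lifted, with its wheel at (275,350) and a load of 1.8 N. Now I'll raise it and carry it.

Run:
```python
from h import *
print(delta([.586,-.2455,.24]).round(2))
```

```text
[  2.68  -3.83 -10.75]
```

Call:
{"fn": "send_rows", "kwargs": {
  "plan": [
    {"linear":[0,-0.8,0],"roll":0},
    {"linear":[0,-1,0],"roll":0},
    {"linear":[0,-1,0],"roll":0},
    {"linear":[0.1,-0.8,-0.5],"roll":0},
    {"linear":[0.2,-0.2,-0.8],"roll":0}
  ]
}}

```text
t: 5.92
tcp_pos: [0.5939, 0.0469, 0.2388]
tool_rot: [-0.7, 0.094, -0.097, 0.701]
force: [1.0, 0.5, -2.0]
finger_gap: 0.111
```

Call:
{"fn": "send_rows", "kwargs": {
  "plan": [
    {"linear":[0.25,0,-1],"roll":0},
    {"linear":[0.25,0,-1],"roll":0},
    {"linear":[0.25,0,-1],"roll":0},
    {"linear":[0.25,0,-1],"roll":0},
    {"linear":[0.25,0,-1],"roll":0}
  ]
}}

```text
t: 6.55
tcp_pos: [0.5882, -0.1088, 0.2366]
tool_rot: [-0.7, 0.096, -0.097, 0.701]
force: [0.9, 0.4, -2.1]
finger_gap: 0.111
```

Call:
{"fn": "send_rows", "kwargs": {
  "plan": [
    {"linear":[0.25,0,-1],"roll":0},
    {"linear":[0.25,0,-1],"roll":0},
    {"linear":[0.25,0,-1],"roll":0},
    {"linear":[0.25,0,-0.8],"roll":0},
    {"linear":[0.1,0,-0.4],"roll":0}
  ]
}}

```text
t: 7.18
tcp_pos: [0.5863, -0.2395, 0.2364]
tool_rot: [0.7, -0.097, 0.097, -0.7]
force: [1.1, 0.1, -0.8]
finger_gap: 0.109
```

Run:
```python
from h import *
s,M=state(); print(s['tcp_pos'],s['t'],s['force'],s['finger_gap']); print(delta([.586,-.2455,.12]).round(2),M[:,1])
```

```text
[ 0.58625638 -0.23948493  0.23640834] 7.175 [ 1.10443671  0.1155185  -0.83095497] 0.10942961316480769
[ 0.04  3.88 -0.2 ] [ 3.62083182e-04 -8.51860318e-05 -9.99999931e-01]
```

Call:
{"fn": "send_rows", "kwargs": {
  "plan": [
    {"linear":[0,0.8,-0.1],"roll":0},
    {"linear":[0,1,0],"roll":0},
    {"linear":[0,1,0],"roll":0},
    {"linear":[0,1,0],"roll":0},
    {"linear":[0,0.7,0],"roll":0}
  ]
}}

```text
t: 7.8
tcp_pos: [0.5849, -0.24, 0.0999]
tool_rot: [-0.7, 0.097, -0.096, 0.701]
force: [0.7, 0.3, -1.7]
finger_gap: 0.112
```

Run:
```python
from h import *
im=manip.snapshot('side'); cv2.imwrite('pics/s4.png',cv2.resize(im[180:380,220:420],None,fx=3,fy=3))
s,M=state(); print(s['tcp_pos'],s['t'],s['force'],s['finger_gap']); print(delta([.586,-.2455,.077]).round(2),M[:,1])
```

```text
[ 0.58355435 -0.23918833  0.0973143 ] 7.85 [ 1.02416522e-01 -1.09080988e-03 -2.97493493e+00] 0.11156182222573487
[ 0.14  0.68 -0.18] [-0.00546014  0.00388811 -0.99997753]
```

View pics/s4.png

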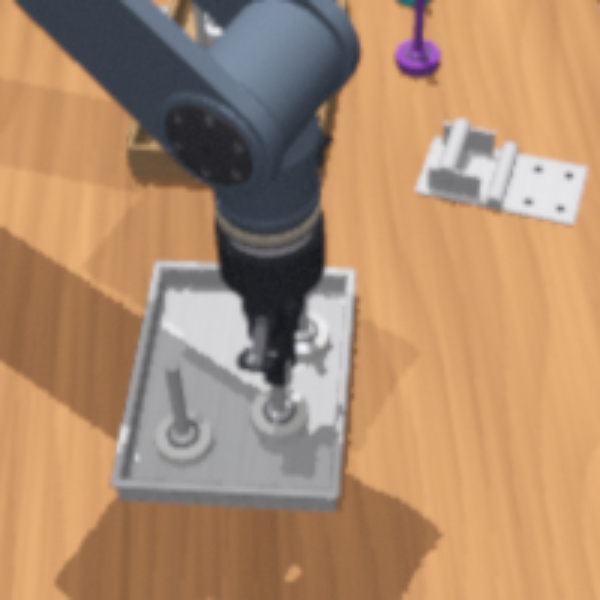

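The roller is upright over the tray's free far-right corner, with its wheel at (278,412). I'll lower it gently.

Call:
{"fn": "send_rows", "kwargs": {
  "plan": [
    {"linear":[0,0.3,0],"roll":0},
    {"linear":[0,0.2,0],"roll":0},
    {"linear":[0,0,0],"roll":0},
    {"linear":[0,0,0],"roll":0},
    {"linear":[0,0,0],"roll":0}
  ]
}}

```text
t: 8.48
tcp_pos: [0.5858, -0.2412, 0.0869]
tool_rot: [0.701, -0.096, 0.097, -0.7]
force: [-0.9, 0.1, -0.9]
finger_gap: 0.109
```

Call:
{"fn": "send_rows", "kwargs": {
  "plan": [
    {"linear":[0,0.15,0],"roll":0},
    {"linear":[0,0.1,0],"roll":0},
    {"linear":[0,0.05,0],"roll":0},
    {"linear":[0,0.03,0],"roll":0},
    {"linear":[0,0,0],"roll":0}
  ]
}}

```text
t: 9.1
tcp_pos: [0.5853, -0.2409, 0.0771]
tool_rot: [-0.7, 0.097, -0.096, 0.701]
force: [-0.5, 1.3, 4.8]
finger_gap: 0.112
```

Run:
```python
from h import *
s,M=state(); print(s['tcp_pos'],s['t'],s['force'],s['finger_gap'])
```

```text
[ 0.58531241 -0.24088119  0.0771029 ] 9.1 [-0.50128625  1.33477975  4.83413355] 0.1117058527956624
```

It is in contact with the tray floor (+4.8 N). I'll release and go up.

Call:
{"fn": "send_rows", "kwargs": {
  "plan": [
    {"linear":[0,0,0],"roll":0},
    {"linear":[0,0,0],"roll":0},
    {"linear":[0,0,0],"roll":0},
    {"linear":[0,0,0],"roll":0},
    {"linear":[0,0,0],"roll":0}
  ],
  "claw": 40
}}

```text
t: 9.72
tcp_pos: [0.5854, -0.241, 0.0763]
tool_rot: [-0.7, 0.097, -0.096, 0.7]
force: [0.6, 0.2, -0.3]
finger_gap: 0.472
```

Call:
{"fn": "send_rows", "kwargs": {
  "plan": [
    {"linear":[0,-0.5,0],"roll":0},
    {"linear":[0,-1,0],"roll":0},
    {"linear":[0,-1,0],"roll":0},
    {"linear":[0,-1,0],"roll":0},
    {"linear":[0,-1,0],"roll":0}
  ]
}}

```text
t: 10.35
tcp_pos: [0.5855, -0.241, 0.2137]
tool_rot: [0.701, -0.096, 0.097, -0.7]
force: [0.0, -0.1, 0.3]
finger_gap: 0.468
```

Run:
```python
from h import *
im=manip.snapshot('side'); cv2.imwrite('pics/s5.png',cv2.resize(im[140:360,220:420],None,fx=2.7,fy=2.7))
s,M=state(); print(s['tcp_pos'],s['t'],s['force'],s['finger_gap']); print(delta([.6037,.1668,.2]).round(2))
```

```text
[ 0.58774519 -0.24227827  0.21822723] 10.4 [ 0.01362353 -0.61586292  2.12206381] 0.46956833782660595
[-3.18  0.54 13.27]
```

View pics/s5.png

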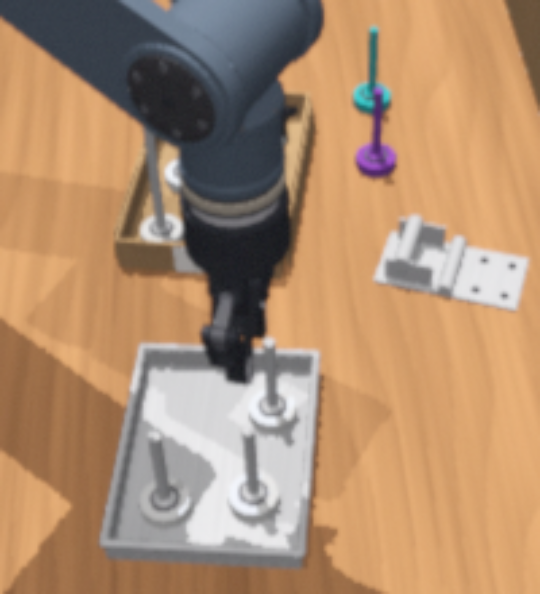

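Three rollers now stand in the tray, with the new one at (252,492). Next is B.

Call:
{"fn": "send_rows", "kwargs": {
  "plan": [
    {"linear":[-0.1,-0.2,0.5],"roll":0},
    {"linear":[-0.24,0,1],"roll":0},
    {"linear":[-0.24,0,1],"roll":0},
    {"linear":[-0.24,0,1],"roll":0},
    {"linear":[-0.24,0,1],"roll":0}
  ]
}}

```text
t: 11.02
tcp_pos: [0.5901, -0.1, 0.2163]
tool_rot: [-0.7, 0.097, -0.095, 0.701]
force: [0.1, 0.6, -0.4]
finger_gap: 0.468
```

Call:
{"fn": "send_rows", "kwargs": {
  "plan": [
    {"linear":[-0.24,0,1],"roll":0},
    {"linear":[-0.24,0,1],"roll":0},
    {"linear":[-0.24,0,1],"roll":0},
    {"linear":[-0.24,0,1],"roll":0},
    {"linear":[-0.24,0,1],"roll":0}
  ]
}}

```text
t: 11.65
tcp_pos: [0.5958, 0.0539, 0.2164]
tool_rot: [-0.7, 0.097, -0.095, 0.701]
force: [0.6, -0.3, 0.7]
finger_gap: 0.469
```

Call:
{"fn": "send_rows", "kwargs": {
  "plan": [
    {"linear":[-0.24,0,1],"roll":0},
    {"linear":[-0.24,0,1],"roll":0},
    {"linear":[-0.24,0,1],"roll":0},
    {"linear":[-0.2,0,0.6],"roll":0},
    {"linear":[0,0,0],"roll":0}
  ]
}}

```text
t: 12.28
tcp_pos: [0.5987, 0.1646, 0.2168]
tool_rot: [0.701, -0.096, 0.095, -0.7]
force: [-0.1, 0.3, -0.3]
finger_gap: 0.468
```

Run:
```python
from h import *
s,M=state(); print(s['tcp_pos'],s['t'],s['force'],s['finger_gap']); print(delta([.6037,.1668,.077]).round(2))
```

```text
[0.59874733 0.16455789 0.21678596] 12.275 [-0.10791368  0.28580361 -0.27603265] 0.46794203380402305
[0.15 4.66 0.12]
```

Call:
{"fn": "send_rows", "kwargs": {
  "plan": [
    {"linear":[0.12,0.7,0.1],"roll":0},
    {"linear":[0,1,0],"roll":0},
    {"linear":[0,1,0],"roll":0},
    {"linear":[0,1,0],"roll":0},
    {"linear":[0,0.9,0],"roll":0}
  ]
}}

```text
t: 12.9
tcp_pos: [0.6038, 0.1636, 0.0782]
tool_rot: [0.701, -0.097, 0.097, -0.7]
force: [1.1, -0.3, 0.9]
finger_gap: 0.469
```

Call:
{"fn": "send_rows", "kwargs": {
  "plan": [
    {"linear":[0,0,0],"roll":0},
    {"linear":[0,0,0],"roll":0},
    {"linear":[0,0,0],"roll":0},
    {"linear":[0,0,0],"roll":0},
    {"linear":[0,0,0],"roll":0}
  ]
}}

```text
t: 13.52
tcp_pos: [0.6044, 0.1652, 0.0801]
tool_rot: [-0.7, 0.096, -0.097, 0.701]
force: [-0.8, 0.6, 0.3]
finger_gap: 0.468
```

Run:
```python
from h import *
s,M=state(); print(s['tcp_pos'],s['t'],s['force'],s['finger_gap']); print(delta([.6037,.1668,.077]).round(2))
im=manip.snapshot('side'); cv2.imwrite('pics/s6.png',cv2.resize(im[100:300,220:420],None,fx=3,fy=3))
```

```text
[0.60438998 0.16516195 0.08010276] 13.525 [-0.75624417  0.6184154   0.34779524] 0.46779415148307874
[-0.04  0.1   0.05]
```

View pics/s6.png

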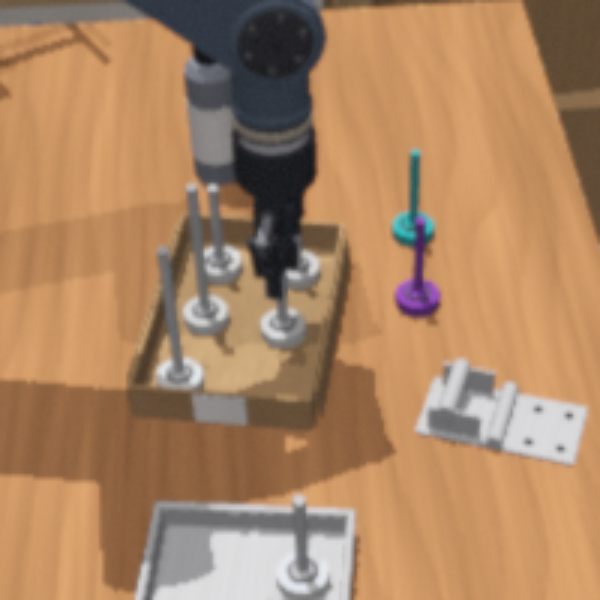

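The fingers straddle B's stem, with its wheel at (283,325). Close and lift.

Call:
{"fn": "send_rows", "kwargs": {
  "plan": [
    {"linear":[0,0,0],"roll":0},
    {"linear":[0,0,0],"roll":0},
    {"linear":[0,0,0],"roll":0},
    {"linear":[0,0,0],"roll":0},
    {"linear":[0,0,0],"roll":0}
  ],
  "claw": 5,
  "force": 50
}}

```text
t: 14.2
tcp_pos: [0.604, 0.1651, 0.0792]
tool_rot: [0.701, -0.097, 0.096, -0.7]
force: [-0.3, -0.0, -1.6]
finger_gap: 0.112
```

Call:
{"fn": "send_rows", "kwargs": {
  "plan": [
    {"linear":[0,-0.1,0],"roll":0},
    {"linear":[0,-0.2,0],"roll":0},
    {"linear":[0,-0.4,0],"roll":0},
    {"linear":[0,-0.6,0],"roll":0},
    {"linear":[0,-0.7,0],"roll":0}
  ]
}}

```text
t: 14.82
tcp_pos: [0.6043, 0.1651, 0.141]
tool_rot: [-0.7, 0.096, -0.097, 0.701]
force: [-0.6, -0.0, -1.4]
finger_gap: 0.114
```

Call:
{"fn": "send_rows", "kwargs": {
  "plan": [
    {"linear":[0,-1,0],"roll":0},
    {"linear":[0,-1,0],"roll":0},
    {"linear":[0,-0.9,0],"roll":0},
    {"linear":[0,-0.5,0],"roll":0},
    {"linear":[0,0,0],"roll":0}
  ]
}}

```text
t: 15.45
tcp_pos: [0.6048, 0.1652, 0.2432]
tool_rot: [-0.7, 0.095, -0.098, 0.701]
force: [-0.2, -0.2, -1.5]
finger_gap: 0.114
```

Run:
```python
from h import *
s,M=state(); print(s['tcp_pos'],s['t'],s['force'],s['finger_gap']); print(delta([.517,-.1345,.245]).round(2))
im=manip.snapshot('side'); cv2.imwrite('pics/s7.png',cv2.resize(im[100:300,220:420],None,fx=3,fy=3))
```

```text
[0.60476227 0.16518157 0.24318418] 15.45 [-0.23087483 -0.19543073 -1.5272022 ] 0.11433780983600826
[ -0.12  -0.07 -10.41]
```

View pics/s7.png

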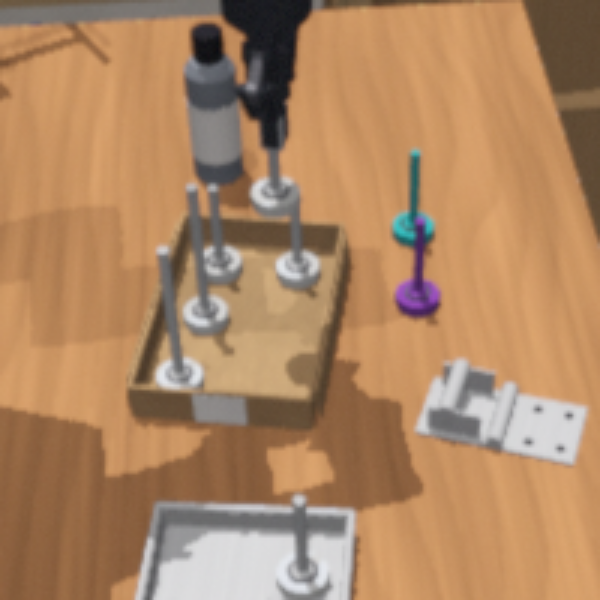

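B is held upright well above the carton, with its wheel at (275,193). I'll carry it to the tray's near-left corner.

Call:
{"fn": "send_rows", "kwargs": {
  "plan": [
    {"linear":[0,0,-0.5],"roll":0},
    {"linear":[0,0,-1],"roll":0},
    {"linear":[0,0,-1],"roll":0},
    {"linear":[0,0,-1],"roll":0},
    {"linear":[0,0,-1],"roll":0}
  ]
}}

```text
t: 16.12
tcp_pos: [0.5661, 0.0334, 0.24]
tool_rot: [0.701, -0.098, 0.096, -0.7]
force: [0.9, 0.3, -1.9]
finger_gap: 0.11
```

Call:
{"fn": "send_rows", "kwargs": {
  "plan": [
    {"linear":[0,0,-1],"roll":0},
    {"linear":[0,0,-1],"roll":0},
    {"linear":[0,0,-1],"roll":0},
    {"linear":[0,0,-1],"roll":0},
    {"linear":[0,0,-1],"roll":0}
  ]
}}

```text
t: 16.75
tcp_pos: [0.5254, -0.1107, 0.2402]
tool_rot: [-0.7, 0.098, -0.096, 0.701]
force: [0.5, -0.5, -2.1]
finger_gap: 0.108
```

Call:
{"fn": "send_rows", "kwargs": {
  "plan": [
    {"linear":[-0.1,0,-0.6],"roll":0},
    {"linear":[0,0,-0.3],"roll":0},
    {"linear":[0,0,0],"roll":0},
    {"linear":[0,0.5,0],"roll":0},
    {"linear":[0,1,0],"roll":0}
  ]
}}

```text
t: 17.38
tcp_pos: [0.5179, -0.1339, 0.1963]
tool_rot: [0.701, -0.095, 0.097, -0.7]
force: [0.2, 0.2, -1.4]
finger_gap: 0.11
```

Run:
```python
from h import *
s,M=state(); print(s['tcp_pos'],s['t'],s['force'],s['finger_gap']); print(delta([.517,-.1345,.095]).round(2))
```

```text
[ 0.51788723 -0.13394158  0.19627395] 17.375 [ 0.20918344  0.1935979  -1.39970645] 0.10972075887689252
[-0.03  3.38 -0.02]
```

Call:
{"fn": "send_rows", "kwargs": {
  "plan": [
    {"linear":[0,1,0],"roll":0},
    {"linear":[0,1,0],"roll":0},
    {"linear":[0,0.8,0],"roll":0},
    {"linear":[0,0.4,0],"roll":0},
    {"linear":[0,0,0],"roll":0}
  ]
}}

```text
t: 18.0
tcp_pos: [0.5164, -0.1337, 0.0994]
tool_rot: [-0.7, 0.097, -0.095, 0.701]
force: [0.3, -0.4, -1.9]
finger_gap: 0.114
```

Run:
```python
from h import *
im=manip.snapshot('side'); cv2.imwrite('pics/s8.png',cv2.resize(im[180:380,220:420],None,fx=3,fy=3))
s,M=state(); print(s['tcp_pos'],s['t'],s['force'],s['finger_gap']); print(delta([.517,-.1345,.079]).round(2))
```

```text
[ 0.51703354 -0.13410597  0.10026302] 18.05 [ 0.55075959 -0.44694784 -1.47633513] 0.11219610244031095
[ 0.    0.71 -0.01]
```

View pics/s8.png

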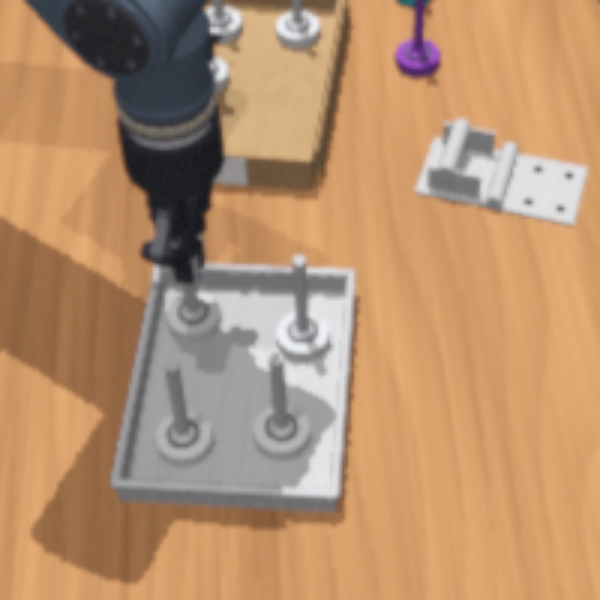

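The roller hangs over the near-left quarter, inside the walls, with its wheel at (193,315). I'll lower it in small steps.

Call:
{"fn": "send_rows", "kwargs": {
  "plan": [
    {"linear":[0,0.3,0],"roll":0},
    {"linear":[0,0.15,0],"roll":0},
    {"linear":[0,0.1,0],"roll":0},
    {"linear":[0,0.05,0],"roll":0},
    {"linear":[0,0,0],"roll":0}
  ]
}}

```text
t: 18.68
tcp_pos: [0.5169, -0.1345, 0.0824]
tool_rot: [0.7, -0.097, 0.097, -0.7]
force: [0.2, -1.0, -1.4]
finger_gap: 0.113
```

Call:
{"fn": "send_rows", "kwargs": {
  "plan": [
    {"linear":[0,0.07,0],"roll":0},
    {"linear":[0,0.05,0],"roll":0},
    {"linear":[0,0.03,0],"roll":0},
    {"linear":[0,0,0],"roll":0},
    {"linear":[0,0,0],"roll":0}
  ]
}}

```text
t: 19.3
tcp_pos: [0.5171, -0.1345, 0.079]
tool_rot: [0.701, -0.096, 0.097, -0.7]
force: [-0.7, 1.2, 6.7]
finger_gap: 0.118
```

Contact at +6.7 N. I'll release, then rise clear.

Call:
{"fn": "send_rows", "kwargs": {
  "plan": [
    {"linear":[0,0,0],"roll":0},
    {"linear":[0,0,0],"roll":0},
    {"linear":[0,0,0],"roll":0},
    {"linear":[0,0,0],"roll":0},
    {"linear":[0,0,0],"roll":0}
  ],
  "claw": 40
}}

```text
t: 19.92
tcp_pos: [0.5168, -0.1345, 0.0778]
tool_rot: [-0.7, 0.097, -0.096, 0.701]
force: [-0.2, -1.1, 0.1]
finger_gap: 0.47
```

Call:
{"fn": "send_rows", "kwargs": {
  "plan": [
    {"linear":[0,-0.5,0],"roll":0},
    {"linear":[0,-1,0],"roll":0},
    {"linear":[0,-1,0],"roll":0},
    {"linear":[0,-1,0],"roll":0},
    {"linear":[0,-1,0],"roll":0}
  ]
}}

```text
t: 20.55
tcp_pos: [0.5168, -0.1344, 0.215]
tool_rot: [0.701, -0.096, 0.097, -0.7]
force: [-0.4, -0.5, -0.6]
finger_gap: 0.469
```

Call:
{"fn": "send_rows", "kwargs": {
  "plan": [
    {"linear":[-1,-0.5,0],"roll":0},
    {"linear":[-1,-0.5,0],"roll":0},
    {"linear":[-1,0,0],"roll":0},
    {"linear":[0,0,0],"roll":0},
    {"linear":[0,0,0],"roll":0}
  ]
}}

```text
t: 21.18
tcp_pos: [0.4313, -0.1107, 0.2438]
tool_rot: [0.701, -0.096, 0.098, -0.7]
force: [0.4, 0.3, 0.3]
finger_gap: 0.466
```

Run:
```python
from h import *
im=manip.snapshot('side'); cv2.imwrite('pics/s9.png',im)
im=manip.snapshot('top'); cv2.imwrite('pics/t9.png',im)
s,M=state(); print(s['tcp_pos'],s['t'],s['force'])
```

```text
[ 0.43145305 -0.11075942  0.24326413] 21.275 [ 0.39546983 -0.17415494 -0.35076858]
```

View pics/s9.png

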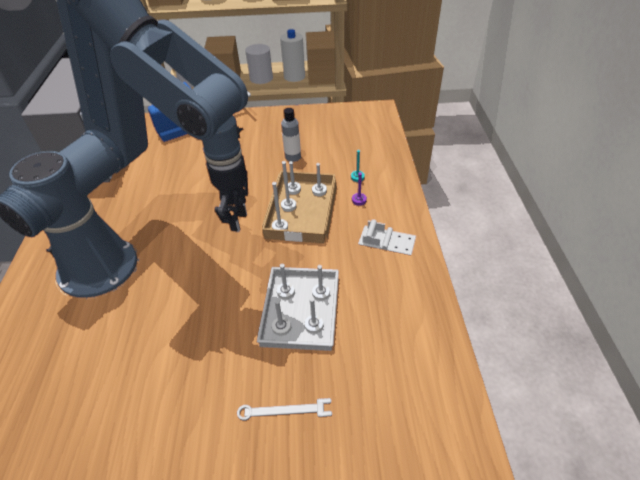

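View pics/t9.png

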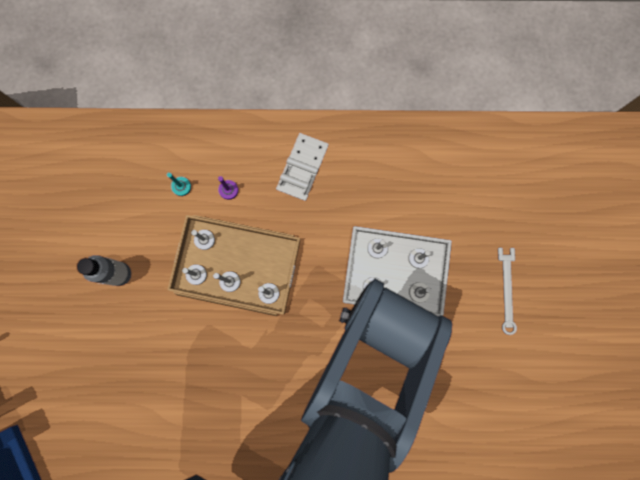

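The side view shows four short rollers upright in the tray, at (285,291), (320,291), (281,325) and (314,323). The carton holds the two longs and two shorts, all standing. The bystanders and look-alikes are where they were, and the gripper is clear, so I'm handing in.

Run:
```python
from station import manip
print(manip.sign_off())
```

```text
the job is handed in; nothing more can be done
None
```

The parts tray now holds exactly four short-stem rollers and no long-stem one, and I handed the job in at about 21.3 s. The two rollers already in the tray were both short, so nothing had to go back to the carton. I moved two short ones from the carton's far row into the tray's free corners.

**Last checks:** The side view, taken with the gripper withdrawn, shows all four tray rollers upright. Two long and two short rollers are standing in the carton. The hinge, can, wrench and the purple and turquoise look-alikes look unmoved. In the last top view the arm covered one of the newly placed rollers, so that one was confirmed only from the side. No check failed or disagreed.

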